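# Switch the dust extraction over from the red gate to the blue gate

### The arm

A 6-joint arm with a two-finger parallel gripper is mounted at the origin on the work surface. World frame = base frame: x ahead of the robot, y to its left, z up, the work surface at z = 0. Lengths are in m, angles in rad, forces in N, time in s.
With the tool pointing down it reaches from about 0.35 to 0.775 m from the base axis. Payload 5.5 kg.
Tool frame: the origin (TCP) lies between the finger pads; the fingertips stand 19 mm ahead of it and the grasp point (between the pads) is the TCP; z points along the fingers, y is the line along which they close (so a half turn about z gives the same grasp; the last joint's range is limited). The gripper opens to 85 mm and grips with 20 to 120 N. Pads are 22 mm wide; open, the fingers measure 114 mm over their backs; the gripper's body (76 mm by 85 mm) begins 54 mm behind the grasp point. The pads swing forward as they close: fully open they stand 13 mm farther back than shut.
Start: joints at [-1.392, 0.313, 0.046, 1.304, 0, 1.431], TCP at [0.18, -0.546, 0.25] pointing down, gripper open.
Joint ranges: [-2.76, 2.76], [-0.86, 1.69], [-1.03, 1.26], [-2.2, 2.34], [-1.47, 1.5], [-3.14, 3.14]. Speed limits (rad/s): [2.57, 2.57, 3.14, 3.14, 3.14, 3.14].

### API

Orientations are given as a unit quaternion [w, x, y, z].
In Python, from workcell import env gives the robot as it stands.
- The arm moves only by the shell command python3 -m pendant 'ROWS' [FORCE]. ROWS is JSON, a list of rows, each an object with "travel": the shift along the tool's x, y, z scaled (see below), a list of three; "rot": the turn, a rotation vector about the tool's x, y, z scaled (see below), a list of three; "fingers": the opening, from -1 (shut) to 1 (fully open). In form: [{"travel": [dx, dy, dz], "rot": [wx, wy, wz], "fingers": fingers}, ...]. A call has 1 to 10 rows; each row is the pose to reach, as a shift and turn from the pose commanded when the call began, along the tool's axes at that moment; what a row does not reach only later rows make up. The controller multiplies each number of a shift by 0.12 m and each number of a turn by 60 degrees. A row lasts 1/10 s, in which the tool goes at most 50 mm and 8.59 degrees, less where a joint would pass 70% of its speed; a pose out of reach is approached as far as the arm can. A call with a number of a shift or a turn outside -1 to 1 is refused whole. A call with a gripper value outside its range is refused whole. The fingers move at their own pace and stop on an object; FORCE is the grip in N (left out, the last holds). Time passes only in rows, so rows that repeat a pose let the fingers close. It gives the time, the measured TCP pose, the force, the opening and the grip force at its end, in the units of the state.
- env.get_state(): the state, without advancing time (a new reading comes with each control period).
- env.read_camera(name): name is "scene" or "top" or "wrist"; returns (picture, depth): 420x560x3 uint8, blue, green, red; 420x560 float32, m along the optical axis (not along the pixel's ray), 0 where there is no reading.
- env.camera_model(name): a dict with "fovy" (degrees; the focal length in pixels is half the picture's height over the tangent of half this angle, whatever the lens; pixels are square), "cx", "cy" (the principal point, pixels), "rvec" (rotation vector, rad) and "tvec" (3), from world to camera coordinates, as OpenCV has them; the wrist camera has in their place "T_tool_cam" (4x4, takes a point from camera to tool coordinates, whose origin is the TCP and whose axes are the flange's). Camera axes: x right, y down, z forward; pixel columns grow to the right and rows downward; lengths in m; the calibration is good to about 2 mm. The wrist camera is an equidistant fisheye: a pixel r from the principal point sees the ray r / f radians off the axis. A picture is of the moment at which its call begins: read the wrist's pose just before it. camera_model takes no time and is no camera call.
- env.hand_in(): hands the job in; it is judged then, once.
Trained networks look in the newest picture that a camera, given by its name, has taken for a name from the list of things; names that differ only in an ending like _2 or _b are one class to them, and where a whole thing is asked for, a point or a joint stands for the part that bears it (a point fixed in the world has none). Each returns a list of dicts, best first, with "conf" (0 to 1); they miss things now and then, are a little off and sometimes report something else, mostly with a low value. They report only what shows in the picture. A call takes as long as a camera call.
- env.outline_of(camera, target): "mask" (420x560 bool, what is visible of it) and "xy" ([column, row] in pixels, amid what is visible of it).
The state is a dict: "clock": time; "joint_pos": joint angles; "qvel": joint speeds; "tau": joint torques, N m; "tcp_pos": TCP position; "orientation": TCP orientation; "wrist_force": force on the tool from outside, world axes, zero at the start; "ft_torque": the same for the moment, N m; "finger_gap": finger opening in m; "grip_force": force on a finger pad.
Only numpy, scipy, OpenCV 4.12 (cv2) and the standard library are available. Lean on these libraries where they do the work, as an engineer would, in place of code of your own. Each camera call takes 0.05 s, during which the arm holds its last target. There are 200 camera calls.

### The job

Switch the dust extraction over: first push the handle of the blue blast gate out, away from its pipe, until that gate is fully open, and only then push the red handle in until the red gate is fully shut, so that the running extractor always has an open port. Push the handles with the fingertips, never pinch or grip them, and leave the glue bottle, the pot and the wooden doll standing where they are. Finish clear of everything.

Things in the scene. Friction and masses are not known exactly. Their poses are not given: they have to be found in the camera images.
- blue_gate: Blast gate with blue collar and blue handle, screwed down. Housing 120 (x) x 116 (y) mm, 54 to 73 mm high (screws 77). Origin: on the bench under the housing's centre; z up; x points from handle to pipe bend. A 68 mm pipe rises at the origin, bends and runs along +x (top 137 mm high, blue collar 75 mm across) to x = 130 mm, then down into the bench. The handle is on the -x side.
- blue_slide (a joint): How far the gate's blade is drawn out along the gate's -x, in m: 0 = fully shut (handle nearest the pipe), 0.065 = fully open, at its stop. Blade 96 mm wide, 4 mm thick, its top 66.5 mm high; about 3 N of friction, no spring: it stays where it is left.
- blue_tab (a point): Middle of the top edge of the blue handle, an upright plate 96 mm wide (gate y), 12 mm thick (gate x), 60.5 to 112.5 mm high, across the blade's end. Gate's axes. It lies at gate x = -(0.115 + joint value). 75 mm of free room between handle and pipe when shut, more when open.
- red_gate: Blast gate with red collar and red handle, screwed down. Housing 120 (x) x 116 (y) mm, 54 to 73 mm high (screws 77). Origin: on the bench under the housing's centre; z up; x points from handle to pipe bend. A 68 mm pipe rises at the origin, bends and runs along +x (top 137 mm high, red collar 75 mm across) to x = 130 mm, then down into the bench. The handle is on the -x side.
- red_slide (a joint): How far the gate's blade is drawn out along the gate's -x, in m: 0 = fully shut (handle nearest the pipe), 0.065 = fully open, at its stop. Blade 96 mm wide, 4 mm thick, its top 66.5 mm high; about 3 N of friction, no spring: it stays where it is left.
- red_tab (a point): Middle of the top edge of the red handle, an upright plate 96 mm wide (gate y), 12 mm thick (gate x), 60.5 to 112.5 mm high, across the blade's end. Gate's axes. It lies at gate x = -(0.115 + joint value). 75 mm of free room between handle and pipe when shut, more when open.
- glue: Loose white glue bottle with an orange cap, 56 mm across, 150 mm high; origin at the centre of its underside. Bystander.
- pot: Loose open yellow pot, 72 mm across, 80 mm high; origin at the centre of its underside. Bystander.
- doll: Loose turned wooden doll, 36 mm across, 72 mm high, standing between the gates; origin at the centre of its underside. Bystander.

How it is judged:
On the way, in this order (a step that is already met when the one before it is completed fails the run):
1. the blue gate is fully open while the red one is still open (value of joint blue_slide above 0.06 m and value of joint red_slide above 0.02 m), for 0.2 s.
2. the red gate is fully shut, the blue one still open (value of joint red_slide below 0.004 m and value of joint blue_slide above 0.06 m), for 0.2 s.
At the end, for the whole second after the job is handed in: The blue gate is open to within 5 mm of its stop, the red gate is shut to within 4 mm, and the glue bottle, pot and doll stand upright within 30 mm of where they stood (all of step 2 and distance of each of glue, pot, doll from where it was at the start of the episode below 0.03 m and angle between each of glue, pot, doll's own z axis and vertical below 0.2 rad and linear speed of each of glue, pot, doll below 0.02 m/s); the robot touches nothing.
It fails at once if the red gate is pushed nearly shut while the blue one is not fully open (value of joint red_slide below 0.02 m and value of joint blue_slide below 0.058 m).
It fails at once if the blue handle is pinched (pressed on both its faces at once with over 3 N) (contact force between the fingers and blue_slide_c1 above 3 N and contact force between the fingers and blue_slide_c2 above 3 N).
It fails at once if the red handle is pinched (pressed on both its faces at once with over 3 N) (contact force between the fingers and red_slide_c1 above 3 N and contact force between the fingers and red_slide_c2 above 3 N).
It fails at once if the glue bottle, the pot or the doll is shifted over 30 mm, lifted or tipped (distance of any of glue, pot, doll from where it was at the start of the episode above 0.03 m or angle between any of glue, pot, doll's own z axis and vertical above 0.4 rad).
It also fails if it takes over 43 s, if anything falls off the work surface, if the arm or the gripper's body presses on something with over 40 N, if the wrist force passes 120 N, or if a joint passes its speed limit or range.

## Working session

There is one attempt and no reset: what is moved stays moved. The work goes in short steps, Python scripts to look and compute and a shell command to move; the robot and the scene stay as the last step left them, time stands still between calls to the robot, and variables do not carry over. Pictures are saved under pics/ and viewed, at most 10 in all, crops included, and the job is handed in when it is done.

```bash
mkdir -p pics
cat > h.py <<'E'
import numpy as np, cv2
from scipy.spatial.transform import Rotation as R
from workcell import env
def cloud(name):
    im,d=env.read_camera(name); m=env.camera_model(name)
    f=im.shape[0]/2/np.tan(np.radians(m["fovy"])/2)
    v,u=np.indices(d.shape)
    P=np.stack([(u-m["cx"])/f*d,(v-m["cy"])/f*d,d],-1)
    Rm=cv2.Rodrigues(np.array(m["rvec"],float))[0]
    W=(P-np.array(m["tvec"]).ravel())@Rm
    W[d==0]=np.nan
    return im,W
E
python3 - <<'E'
from h import *
s=env.get_state(); print(s)
for n in("top","scene"):
    im,W=cloud(n); cv2.imwrite(f"pics/{n}.png",im); np.save(n+".npy",W)
    for t in("blue_gate","red_gate","blue_tab","red_tab","glue","pot","doll"):
        for o in env.outline_of(n,t)[:2]:
            p=W[o["mask"]]; p=p[~np.isnan(p[:,0])]
            np.save(f"{n}_{t}.npy",p) if o is not None else 0
            print(n,t,round(o["conf"],2),np.round(o["xy"]),len(p),np.round(np.median(p,0),3),np.round(np.percentile(p,2,0),3),np.round(np.percentile(p,98,0),3))
E
```

```text
{'clock': 0.0, 'joint_pos': array([-1.39161514e+00,  3.14008903e-01,  4.49772351e-02,  1.30359379e+00,
        9.77000201e-06,  1.43123025e+00]), 'qvel': array([-0.00080823,  0.00060188, -0.00069783, -0.00084105,  0.00048398,
       -0.00029777]), 'tau': array([-1.50832500e-03, -4.80634654e+01,  2.98526680e+01,  1.92530744e-02,
       -3.50912742e-04,  1.61718685e-05]), 'tcp_pos': array([ 0.18011851, -0.54556117,  0.24940329]), 'orientation': array([-9.14483297e-04,  9.87326470e-01,  1.58699736e-01, -1.32300914e-05]), 'wrist_force': array([-0.52799637, -0.87874359,  0.80531072]), 'ft_torque': array([-0.00793947,  0.00770867, -0.04939879]), 'grip_force': 0.0, 'finger_gap': 0.08536256585267643}
top blue_gate 0.93 [215. 214.] 4615 [0.612 0.167 0.074] [0.48  0.115 0.002] [0.765 0.228 0.139]
top red_gate 0.92 [340. 212.] 5345 [ 0.603 -0.145  0.072] [ 0.446 -0.215  0.002] [ 0.766 -0.088  0.139]
top blue_tab 0.91 [218. 250.] 1131 [0.514 0.173 0.066] [0.475 0.126 0.06 ] [0.554 0.22  0.113]
top red_tab 0.83 [348. 256.] 1712 [ 0.5   -0.17   0.066] [ 0.444 -0.218  0.06 ] [ 0.56  -0.122  0.113]

[... 288 characters left out ...]
op doll 0.63 [287. 182.] 137 [ 0.691 -0.007  0.06 ] [ 0.68  -0.024  0.011] [0.706 0.007 0.073]
scene blue_gate 0.95 [346. 199.] 6326 [0.65  0.154 0.073] [0.481 0.114 0.002] [0.778 0.215 0.139]
scene blue_gate 0.55 [190. 226.] 2267 [ 0.486 -0.175  0.067] [ 0.441 -0.223  0.062] [ 0.555 -0.126  0.113]
scene red_gate 0.65 [230. 269.] 8055 [ 0.637 -0.162  0.072] [ 0.445 -0.219  0.   ] [ 0.782 -0.094  0.139]
scene blue_tab 0.71 [312. 159.] 1324 [0.498 0.169 0.067] [0.473 0.122 0.061] [0.549 0.217 0.113]
scene pot 0.9 [128. 315.] 1165 [ 0.57  -0.392  0.047] [ 0.551 -0.422  0.002] [ 0.617 -0.359  0.081]
scene doll 0.84 [299. 262.] 269 [ 0.702 -0.016  0.038] [ 0.686 -0.027  0.004] [0.713 0.001 0.071]
```

Run:
```python
from h import *
for c,y0,y1 in(("blue",.09,.25),("red",-.25,-.06)):
  for n in("top","scene"):
    W=np.load(n+".npy").reshape(-1,3)
    W=W[(W[:,1]>y0)&(W[:,1]<y1)&(W[:,0]>.35)&(W[:,0]<.85)]
    t=W[(abs(W[:,2]-.1125)<.006)&(W[:,0]<.57)]
    r=cv2.minAreaRect((t[:,:2]*1000).astype(np.float32))
    k=W[(W[:,2]>.128)]; rk=cv2.minAreaRect((k[:,:2]*1000).astype(np.float32))
    b=W[(abs(W[:,2]-.0645)<.004)&(W[:,0]<.57)]
    hs=W[(abs(W[:,2]-.073)<.0025)]; rh=cv2.minAreaRect((hs[:,:2]*1000).astype(np.float32))
    print(c,n,len(t),r,np.median(t[:,2]),'\n pipe',rk,len(k),'\n hous',rh,'\n blade',cv2.minAreaRect((b[:,:2]*1000).astype(np.float32)))
```

```text
blue top 177 ((480.7853698730469, 169.83956909179688), (11.816396713256836, 93.58226776123047), 2.148419141769409) 0.1110978508013521 
 pipe ((679.7991943359375, 177.2471923828125), (175.03306579589844, 58.148826599121094), 6.542099475860596) 1138 
 hous ((623.517822265625, 176.025390625), (257.5054626464844, 115.48384094238281), 2.759622573852539) 
 blade ((523.9459228515625, 170.97732543945312), (104.2729263305664, 94.77786254882812), 85.09688568115234)
blue scene 183 ((479.5843505859375, 168.87875366210938), (14.84097957611084, 95.58345794677734), 2.6594316959381104) 0.11062776620348812 
 pipe ((678.6341552734375, 174.408203125), (172.9122314453125, 57.42116928100586), 3.9430432319641113) 1244 
 hous ((625.6943359375, 173.56298828125), (300.7851867675781, 116.6146011352539), 1.5073893070220947) 
 blade ((525.6465454101562, 168.747314453125), (104.70582580566406, 94.5492172241211), 86.75273132324219)
red top 178 ((448.1155090332031, -178.91339111328125), (11.879032135009766, 95.25111389160156), 8.789592742919922) 0.11110699849141678 
 pipe ((685.6412963867188, -140.628662109375), (171.27792358398438, 57.694610595703125), 8.265510559082031) 1142 
 hous ((597.3689575195312, -154.3507843017578), (307.9353942871094, 116.29957580566406), 8.813125610351562) 
 blade ((515.9282836914062, -165.92518615722656), (131.56581115722656, 104.5480728149414), 13.145829200744629)
red scene 226 ((446.6247863769531, -179.9385528564453), (14.817878723144531, 95.10486602783203), 8.883745193481445) 0.11137988597951828 
 pipe ((685.0088500976562, -142.8900146484375), (174.5203399658203, 57.889495849609375), 6.963971138000488) 1666 
 hous ((612.8455200195312, -153.46414184570312), (340.82427978515625, 115.77236938476562), 8.879037857055664) 
 blade ((508.4349060058594, -164.7890625), (125.73698425292969, 117.002197265625), 4.353318691253662)
```

View pics/top.png

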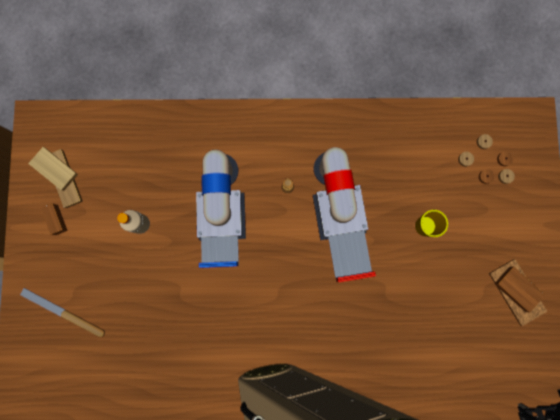

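View pics/scene.png

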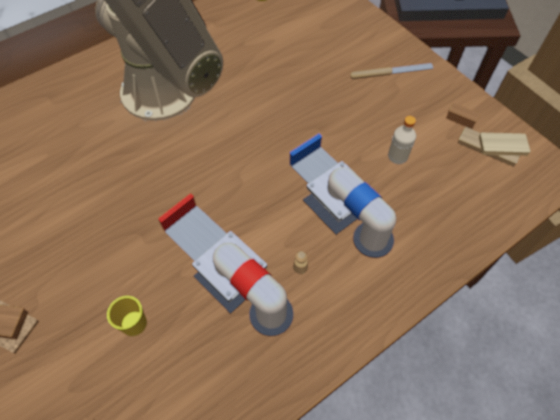

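```bash
python3 -m pendant '[{"travel":[0.3,-0.3,0],"rot":[0,0,0.1],"fingers":-1},{"travel":[0.6,-0.6,0],"rot":[0,0,0.2],"fingers":-1},{"travel":[0.9,-0.9,0],"rot":[0,0,0.263],"fingers":-1},{"travel":[1,-1,0],"rot":[0,0,0.263],"fingers":-1},{"travel":[1,-1,0],"rot":[0,0,0.263],"fingers":-1},{"travel":[1,-1,0],"rot":[0,0,0.263],"fingers":-1}]'
```

```text
clock: 1.4
tcp_pos: [0.2568, -0.3948, 0.2507]
orientation: [0.001, 1.0, 0.022, 0.0]
wrist_force: [0.3, -0.0, 0.8]
finger_gap: 0.0005
grip_force: 0.0
```

```bash
A='x'; python3 -m pendant '[{"travel":[0.2,-0.35,0],"rot":[0,0,0],"fingers":-1},{"travel":[0.4,-0.7,0],"rot":[0,0,0],"fingers":-1},{"travel":[0.6,-1,0],"rot":[0,0,0],"fingers":-1}]' && python3 -m pendant '[{"travel":[0.2,-0.35,0],"rot":[0,0,0],"fingers":-1},{"travel":[0.4,-0.7,0],"rot":[0,0,0],"fingers":-1},{"travel":[0.6,-1,0],"rot":[0,0,0],"fingers":-1}]' && python3 -m pendant '[{"travel":[0.2,-0.35,0],"rot":[0,0,0],"fingers":-1},{"travel":[0.4,-0.7,0],"rot":[0,0,0],"fingers":-1},{"travel":[0.6,-1,0],"rot":[0,0,0],"fingers":-1},{"travel":[0.6,-1,0],"rot":[0,0,0],"fingers":-1},{"travel":[0.6,-1,0],"rot":[0,0,0],"fingers":-1}]'
```

```text
clock: 1.7
tcp_pos: [0.3234, -0.2716, 0.2502]
orientation: [0.0, 1.0, 0.02, 0.0]
wrist_force: [0.8, -0.2, -0.5]
finger_gap: 0.0001
grip_force: 0.0
clock: 2.0
tcp_pos: [0.3909, -0.148, 0.2505]
orientation: [0.0, 1.0, 0.021, 0.0]
wrist_force: [0.7, -0.6, 0.4]
finger_gap: 0.0001
grip_force: 0.0
clock: 2.5
tcp_pos: [0.4577, -0.0256, 0.2499]
orientation: [0.0, 1.0, 0.022, -0.0]
wrist_force: [-0.2, 0.2, 0.7]
finger_gap: 0.0001
grip_force: 0.0
```

```bash
python3 -m pendant '[{"travel":[0.15,-0.4,0],"rot":[0,0,0],"fingers":-1},{"travel":[0.3,-0.8,0],"rot":[0,0,0],"fingers":-1}]' && python3 -m pendant '[{"travel":[0.15,-0.4,0],"rot":[0,0,0],"fingers":-1},{"travel":[0.29,-0.81,0],"rot":[0,0,0],"fingers":-1},{"travel":[0.29,-0.81,0],"rot":[0,0,0],"fingers":-1},{"travel":[0.29,-0.81,0],"rot":[0,0,0],"fingers":-1}]'
python3 - <<'E'
from h import *
W=cloud("top")[1].reshape(-1,3)
p=env.get_state()["tcp_pos"];print(p)
for c,y0,y1 in(("blue",.1,.25),("red",-.25,-.1)):
    m=(W[:,1]>y0)&(W[:,1]<y1)&(abs(W[:,2]-.1125)<.006)&(W[:,0]>.36)&(W[:,0]<.5)
    print(c,m.sum(),cv2.minAreaRect((W[m][:,:2]*1000).astype(np.float32)))
E
```

```text
clock: 2.7
tcp_pos: [0.4887, 0.0674, 0.2503]
orientation: [0.0, 1.0, 0.018, 0.0]
wrist_force: [1.1, -0.7, 0.1]
finger_gap: 0.0
grip_force: 0.0
clock: 3.1
tcp_pos: [0.5219, 0.1339, 0.2498]
orientation: [-0.013, 0.999, 0.045, -0.001]
wrist_force: [-0.1, -0.7, 0.0]
finger_gap: 0.0002
grip_force: 0.0
[0.52133229 0.13350329 0.24991445]
blue 15 ((482.1857604980469, 125.9379653930664), (10.092857360839844, 5.402409553527832), 0.156840980052948)
red 181 ((447.88214111328125, -178.23220825195312), (11.846027374267578, 94.3972396850586), 9.10110092163086)
```

Run:
```python
from h import *
s=env.get_state();print(s["clock"],s["joint_pos"].round(3),s["qvel"].round(3),s["tcp_pos"],s["orientation"].round(4),s["wrist_force"],s["tau"].round(1))
W=np.load("top.npy")
im,_=env.read_camera("scene");cv2.imwrite("pics/s2.png",im)
```

```text
3.15 [ 0.088  0.241 -0.052  1.279  0.025  3.14 ] [-0.008 -0.018 -0.015  0.002  0.     0.002] [0.52133229 0.13350329 0.24991445] [-0.0124  0.9989  0.0448 -0.0014] [-0.70636777 -1.16269418  0.62755738] [  0.6 -43.3  30.1  -0.1   0.1  -0. ]
```

View pics/s2.png

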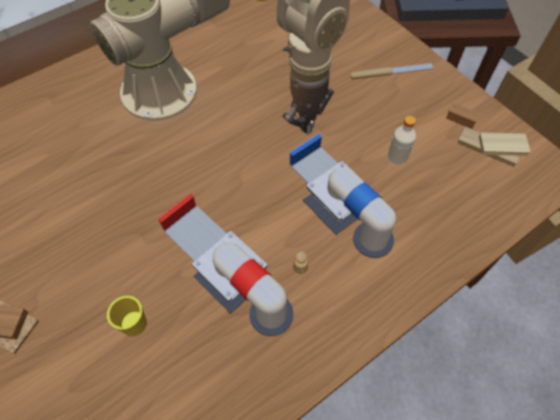

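```bash
python3 -m pendant '[{"travel":[0,0,0],"rot":[0,0,-1],"fingers":-1},{"travel":[0,0,0],"rot":[0,0,-1],"fingers":-1},{"travel":[0,0,0],"rot":[0,0,-1],"fingers":-1},{"travel":[0,0,0],"rot":[0,0,-1],"fingers":-1},{"travel":[0,0,0],"rot":[0,0,-1],"fingers":-1},{"travel":[0,0,0],"rot":[0,0,-1],"fingers":-1},{"travel":[0,0,0],"rot":[0,0,-1],"fingers":-1},{"travel":[0,0,0],"rot":[0,0,-1],"fingers":-1}]' && python3 -m pendant '[{"travel":[0,0,0],"rot":[0,0,-1],"fingers":-1},{"travel":[0,0,0],"rot":[0,0,-1],"fingers":-1},{"travel":[0,0,0],"rot":[0,0,-1],"fingers":-1},{"travel":[0,0,0],"rot":[0,0,-1],"fingers":-1},{"travel":[0,0,0],"rot":[0,0,-1],"fingers":-1},{"travel":[0,0,0],"rot":[0,0,-1],"fingers":-1},{"travel":[0,0,0],"rot":[0,0,-1],"fingers":-1},{"travel":[0,0,0],"rot":[0,0,-1],"fingers":-1}]'
```

```text
clock: 4.0
tcp_pos: [0.5209, 0.1337, 0.2506]
orientation: [-0.011, 0.843, 0.538, 0.006]
wrist_force: [0.4, -0.1, -0.0]
finger_gap: -0.0
grip_force: 0.0
clock: 4.8
tcp_pos: [0.5211, 0.1343, 0.2504]
orientation: [-0.007, 0.461, 0.887, 0.011]
wrist_force: [-0.1, -0.2, -0.4]
finger_gap: 0.0001
grip_force: 0.0
```

```bash
cat >> h.py <<'E'
def rows(target,yaw):
    s=env.get_state(); q=s["orientation"]; Rc=R.from_quat([q[1],q[2],q[3],q[0]])
    a=np.radians(yaw)/2; Rt=R.from_quat([np.cos(a),np.sin(a),0,0])
    print("joints",s["joint_pos"].round(2),"pos",s["tcp_pos"].round(4))
    print("travel",(Rc.inv().apply(np.array(target)-s["tcp_pos"])/.12).round(3),"rot",((Rc.inv()*Rt).as_rotvec(degrees=True)/60).round(3))
E
python3 -c "
from h import *
rows([.520,.171,.25],182.5)"
```

```text
joints [ 0.09  0.24 -0.05  1.28  0.03  1.05] pos [0.5211 0.1343 0.2504]
travel [0.256 0.168 0.011] rot [ 0.021 -0.014 -0.958]
```

```bash
python3 -m pendant '[{"travel":[0.256,0.168,0.01],"rot":[0.021,-0.014,-0.958],"fingers":-1},{"travel":[0.256,0.168,0.01],"rot":[0.021,-0.014,-0.958],"fingers":-1},{"travel":[0.256,0.168,0.01],"rot":[0.021,-0.014,-0.958],"fingers":-1},{"travel":[0.256,0.168,0.01],"rot":[0.021,-0.014,-0.958],"fingers":-1},{"travel":[0.256,0.168,0.01],"rot":[0.021,-0.014,-0.958],"fingers":-1},{"travel":[0.256,0.168,0.01],"rot":[0.021,-0.014,-0.958],"fingers":-1},{"travel":[0.256,0.168,0.01],"rot":[0.021,-0.014,-0.958],"fingers":-1},{"travel":[0.256,0.168,0.01],"rot":[0.021,-0.014,-0.958],"fingers":-1},{"travel":[0.256,0.168,0.01],"rot":[0.021,-0.014,-0.958],"fingers":-1}]'; python3 -c "
from h import *
rows([.520,.171,.101],182.5)"
```

```text
clock: 5.7
tcp_pos: [0.52, 0.1716, 0.2501]
orientation: [0.0, -0.021, 1.0, 0.0]
wrist_force: [-0.1, -0.4, -1.4]
finger_gap: 0.0002
grip_force: 0.0
joints [ 0.17  0.26 -0.03  1.28  0.    0.13] pos [0.52   0.1716 0.2501]
travel [ 0.    -0.005  1.242] rot [ 0.     0.    -0.002]
```

```bash
python3 -m pendant '[{"travel":[0,0,0.25],"rot":[0,0,0],"fingers":-1},{"travel":[0,0,0.5],"rot":[0,0,0],"fingers":-1},{"travel":[0,0,0.75],"rot":[0,0,0],"fingers":-1},{"travel":[0,0,0.9],"rot":[0,0,0],"fingers":-1},{"travel":[0,0,1],"rot":[0,0,0],"fingers":-1}]' && python3 -m pendant '[{"travel":[0,0,0.1],"rot":[0,0,0],"fingers":-1},{"travel":[0,0,0.2],"rot":[0,0,0],"fingers":-1},{"travel":[0,0,0.24],"rot":[0,0,0],"fingers":-1},{"travel":[0,0,0.24],"rot":[0,0,0],"fingers":-1}]' ; python3 -c "
from h import *
rows([.4519,.168,.101],182.5)"
```

```text
clock: 6.2
tcp_pos: [0.5191, 0.1717, 0.1283]
orientation: [-0.001, -0.022, 1.0, 0.0]
wrist_force: [-0.2, -0.1, 0.4]
finger_gap: -0.0001
grip_force: 0.0
clock: 6.6
tcp_pos: [0.5198, 0.172, 0.1007]
orientation: [-0.0, -0.024, 1.0, 0.0]
wrist_force: [-0.4, 0.5, -0.2]
finger_gap: 0.0
grip_force: 0.0
joints [ 0.17  0.35 -0.28  0.94  0.    0.13] pos [0.5198 0.172  0.1007]
travel [ 0.567 -0.007 -0.002] rot [ 0.    -0.     0.004]
```

```bash
python3 -m pendant '[{"travel":[0.1,0,0],"rot":[0,0,0],"fingers":-1},{"travel":[0.2,0,0],"rot":[0,0,0],"fingers":-1},{"travel":[0.25,0,0],"rot":[0,0,0],"fingers":-1},{"travel":[0.3,0,0],"rot":[0,0,0],"fingers":-1},{"travel":[0.35,0,0],"rot":[0,0,0],"fingers":-1},{"travel":[0.4,0,0],"rot":[0,0,0],"fingers":-1},{"travel":[0.45,0,0],"rot":[0,0,0],"fingers":-1},{"travel":[0.48,0,0],"rot":[0,0,0],"fingers":-1},{"travel":[0.5,0,0],"rot":[0,0,0],"fingers":-1},{"travel":[0.5,0,0],"rot":[0,0,0],"fingers":-1}]' && python3 -m pendant '[{"travel":[0.02,0,0],"rot":[0,0,0],"fingers":-1},{"travel":[0.03,0,0],"rot":[0,0,0],"fingers":-1},{"travel":[0.03,0,0],"rot":[0,0,0],"fingers":-1}]'
```

```text
clock: 7.6
tcp_pos: [0.4596, 0.1691, 0.1012]
orientation: [-0.0, -0.024, 1.0, 0.0]
wrist_force: [1.5, 0.5, 1.2]
finger_gap: 0.0001
grip_force: 1.0
clock: 7.9
tcp_pos: [0.4563, 0.169, 0.1011]
orientation: [-0.0, -0.024, 1.0, 0.0]
wrist_force: [2.2, -0.1, 2.2]
finger_gap: 0.0001
grip_force: 1.3
```

```bash
python3 -m pendant '[{"travel":[0.02,0,0],"rot":[0,0,0],"fingers":-1},{"travel":[0.04,0,0],"rot":[0,0,0],"fingers":-1},{"travel":[0.04,0,0],"rot":[0,0,0],"fingers":-1}]' && python3 -m pendant '[{"travel":[0.02,0,0],"rot":[0,0,0],"fingers":-1},{"travel":[0.04,0,0],"rot":[0,0,0],"fingers":-1},{"travel":[0.04,0,0],"rot":[0,0,0],"fingers":-1}]'
python3 - <<'E'
from h import *
im,W=cloud("top");cv2.imwrite("pics/t3.png",im[180:320,120:420]);W=W.reshape(-1,3)
for c,y0,y1 in(("blue",.1,.25),("red",-.25,-.1)):
    m=(W[:,1]>y0)&(W[:,1]<y1)&(abs(W[:,2]-.1125)<.006)&(W[:,0]>.36)&(W[:,0]<.5)
    print(c,m.sum(),cv2.minAreaRect((W[m][:,:2]*1000).astype(np.float32)))
E
```

```text
clock: 8.2
tcp_pos: [0.4512, 0.1688, 0.1011]
orientation: [-0.0, -0.024, 1.0, 0.0]
wrist_force: [1.7, 1.3, 1.4]
finger_gap: -0.0005
grip_force: 1.0
clock: 8.5
tcp_pos: [0.4487, 0.1686, 0.1012]
orientation: [0.002, -0.024, 1.0, 0.0]
wrist_force: [8.9, 2.2, -3.9]
finger_gap: -0.0002
grip_force: 4.3
blue 37 ((435.0065002441406, 134.15353393554688), (9.998564720153809, 22.842451095581055), 0.8203546404838562)
red 180 ((447.8870544433594, -177.92227172851562), (12.114447593688965, 95.97946166992188), 9.343059539794922)
```

```bash
python3 -m pendant '[{"travel":[0.03,0,0],"rot":[0,0,0],"fingers":-1},{"travel":[0.03,0,0],"rot":[0,0,0],"fingers":-1},{"travel":[0.03,0,0],"rot":[0,0,0],"fingers":-1}]'
```

```text
clock: 8.85
tcp_pos: [0.4487, 0.1686, 0.1018]
orientation: [0.005, -0.024, 1.0, 0.0]
wrist_force: [17.6, 1.0, -11.1]
finger_gap: -0.0001
grip_force: 8.4
```

```bash
python3 -m pendant '[{"travel":[-0.15,0,0],"rot":[0,0,0],"fingers":-1},{"travel":[-0.25,0,0],"rot":[0,0,0],"fingers":-1},{"travel":[-0.25,0,0],"rot":[0,0,0],"fingers":-1},{"travel":[-0.25,0,-0.35],"rot":[0,0,0],"fingers":-1},{"travel":[-0.25,0,-0.7],"rot":[0,0,0],"fingers":-1},{"travel":[-0.25,0,-1],"rot":[0,0,0],"fingers":-1},{"travel":[-0.25,0,-1],"rot":[0,0,0],"fingers":-1}]'; python3 -c "
from h import *
im,W=cloud('scene');W=W.reshape(-1,3)
for c,y0,y1 in(('blue',.1,.25),('red',-.25,-.1)):
    m=(W[:,1]>y0)&(W[:,1]<y1)&(abs(W[:,2]-.1125)<.006)&(W[:,0]>.36)&(W[:,0]<.5)
    print(c,m.sum(),cv2.minAreaRect((W[m][:,:2]*1000).astype(np.float32)))
rows([.402,-.1865,.22],188.9)"
```

```text
clock: 9.55
tcp_pos: [0.4747, 0.1702, 0.226]
orientation: [0.004, -0.024, 1.0, 0.001]
wrist_force: [0.2, -0.3, -1.8]
finger_gap: 0.0006
grip_force: 0.0
blue 168 ((433.6228332519531, 167.57977294921875), (15.125001907348633, 98.23528289794922), 1.1940038204193115)
red 233 ((446.288818359375, -180.117431640625), (14.84956169128418, 94.53536987304688), 8.56571102142334)
joints [ 0.18  0.18 -0.19  1.19  0.    0.14] pos [0.4737 0.17   0.2234]
travel [ 0.741 -2.938  0.023] rot [ 0.001  0.004 -0.102]
```

```bash
python3 -m pendant '[{"travel":[0.12,-0.4,0],"rot":[0,0,0],"fingers":-1},{"travel":[0.25,-0.8,0],"rot":[0,0,0],"fingers":-1},{"travel":[0.25,-1,0],"rot":[0,0,0],"fingers":-1}]' && python3 -m pendant '[{"travel":[0.12,-0.4,0],"rot":[0,0,0],"fingers":-1},{"travel":[0.25,-0.8,0],"rot":[0,0,0],"fingers":-1},{"travel":[0.25,-1,0],"rot":[0,0,0],"fingers":-1}]' && python3 -m pendant '[{"travel":[0.12,-0.4,0],"rot":[0,0,-0.1],"fingers":-1},{"travel":[0.24,-0.8,0],"rot":[0,0,-0.1],"fingers":-1},{"travel":[0.24,-0.94,0],"rot":[0,0,-0.1],"fingers":-1},{"travel":[0.24,-0.94,0],"rot":[0,0,-0.1],"fingers":-1}]'; python3 -c "
from h import *
rows([.402,-.1865,.101],188.8)"
```

```text
clock: 9.9
tcp_pos: [0.4453, 0.0468, 0.2191]
orientation: [-0.003, -0.024, 1.0, 0.0]
wrist_force: [0.6, 0.1, -0.2]
finger_gap: 0.0002
grip_force: 0.0
clock: 10.2
tcp_pos: [0.4215, -0.0745, 0.2192]
orientation: [-0.002, -0.023, 1.0, 0.001]
wrist_force: [0.2, 0.7, -0.3]
finger_gap: 0.0002
grip_force: 0.0
clock: 10.6
tcp_pos: [0.4, -0.1884, 0.2191]
orientation: [-0.001, -0.074, 0.997, 0.001]
wrist_force: [0.0, 0.6, -0.6]
finger_gap: 0.0
grip_force: 0.0
joints [-0.62  0.07 -0.33  1.17  0.   -0.77] pos [ 0.4    -0.1884  0.2191]
travel [-0.02   0.01   0.984] rot [ 0.003 -0.002 -0.005]
```

```bash
python3 -m pendant '[{"travel":[0,0,0.25],"rot":[0,0,0],"fingers":-1},{"travel":[0,0.01,0.5],"rot":[0,0,0],"fingers":-1},{"travel":[0,0.01,0.75],"rot":[0,0,0],"fingers":-1},{"travel":[0,0.01,0.9],"rot":[0,0,0],"fingers":-1},{"travel":[0,0.01,0.98],"rot":[0,0,0],"fingers":-1},{"travel":[0,0.01,0.98],"rot":[0,0,0],"fingers":-1}]' && python3 -m pendant '[{"travel":[-0.1,0,0],"rot":[0,0,0],"fingers":-1},{"travel":[-0.2,0,0],"rot":[0,0,0],"fingers":-1},{"travel":[-0.25,0,0],"rot":[0,0,0],"fingers":-1},{"travel":[-0.3,0,0],"rot":[0,0,0],"fingers":-1},{"travel":[-0.35,0,0],"rot":[0,0,0],"fingers":-1},{"travel":[-0.4,0,0],"rot":[0,0,0],"fingers":-1},{"travel":[-0.45,0,0],"rot":[0,0,0],"fingers":-1},{"travel":[-0.5,0,0],"rot":[0,0,0],"fingers":-1},{"travel":[-0.55,0,0],"rot":[0,0,0],"fingers":-1},{"travel":[-0.6,0,0],"rot":[0,0,0],"fingers":-1}]'
```

```text
clock: 11.2
tcp_pos: [0.4, -0.1837, 0.1017]
orientation: [-0.001, -0.077, 0.997, 0.002]
wrist_force: [-0.0, 0.1, 1.0]
finger_gap: 0.0001
grip_force: 0.0
clock: 12.2
tcp_pos: [0.473, -0.1745, 0.1034]
orientation: [0.0, -0.076, 0.997, 0.0]
wrist_force: [-3.5, -0.6, 2.5]
finger_gap: -0.0001
grip_force: 1.9
```

```bash
python3 -m pendant '[{"travel":[-0.04,0,0],"rot":[0,0,0],"fingers":-1},{"travel":[-0.08,0,0],"rot":[0,0,0],"fingers":-1},{"travel":[-0.11,0,0],"rot":[0,0,0],"fingers":-1},{"travel":[-0.13,0,0],"rot":[0,0,0],"fingers":-1},{"travel":[-0.13,0,0],"rot":[0,0,0],"fingers":-1}]' && python3 -m pendant '[{"travel":[-0.02,0,0],"rot":[0,0,0],"fingers":-1},{"travel":[-0.04,0,0],"rot":[0,0,0],"fingers":-1},{"travel":[-0.04,0,0],"rot":[0,0,0],"fingers":-1}]'
```

```text
clock: 12.7
tcp_pos: [0.4875, -0.1723, 0.1033]
orientation: [-0.001, -0.076, 0.997, 0.0]
wrist_force: [-5.4, -0.3, 3.5]
finger_gap: -0.0005
grip_force: 2.7
clock: 13.0
tcp_pos: [0.4876, -0.1721, 0.1033]
orientation: [-0.005, -0.075, 0.997, -0.001]
wrist_force: [-20.6, -4.7, 15.0]
finger_gap: -0.0002
grip_force: 10.6
```

```bash
python3 -m pendant '[{"travel":[0.15,0,0],"rot":[0,0,0],"fingers":-1},{"travel":[0.35,0,0],"rot":[0,0,0],"fingers":-1},{"travel":[0.5,0,0],"rot":[0,0,0],"fingers":-1},{"travel":[0.5,0,-0.35],"rot":[0,0,0],"fingers":-1},{"travel":[0.5,0,-0.7],"rot":[0,0,0],"fingers":-1},{"travel":[0.5,0,-1],"rot":[0,0,0],"fingers":-1},{"travel":[0.5,0,-1],"rot":[0,0,0],"fingers":-1}]'
python3 - <<'E'
from h import *
for n in("scene","top"):
  im,W=cloud(n);cv2.imwrite(f"pics/{n}4.png",im);W=W.reshape(-1,3)
  for c,y0,y1,yaw in(('blue',.1,.25,2.3),('red',-.25,-.08,8.8)):
    w=W[(W[:,1]>y0)&(W[:,1]<y1)&(W[:,0]>.36)&(W[:,0]<.85)]
    u=np.array([np.cos(np.radians(yaw)),np.sin(np.radians(yaw)),0])
    t=w[(abs(w[:,2]-.1125)<.006)&(w[:,0]<.52)]; p=w[w[:,2]>.128]
    print(n,c,len(t),"handle",np.median(t,0).round(4),"pipe-front to handle",(np.percentile(p@u,[1,50,99])-np.median(t@u)).round(4))
  for o in("glue","pot","doll"):
    for k in env.outline_of(n,o)[:1]:
      p=W.reshape(420,560,3)[k["mask"]];print(n,o,np.nanmedian(p,0).round(3),round(k["conf"],2))
E
```

```text
clock: 13.7
tcp_pos: [0.437, -0.1825, 0.2288]
orientation: [0.005, -0.076, 0.997, -0.003]
wrist_force: [0.2, -0.5, -0.6]
finger_gap: 0.0002
grip_force: 0.0
scene blue 174 handle [0.4343 0.1653 0.1109] pipe-front to handle [0.1624 0.2494 0.3256]
scene red 240 handle [ 0.5067 -0.1721  0.1112] pipe-front to handle [-0.0759 -0.0403  0.2504]
scene glue [0.603 0.386 0.083] 0.95
scene pot [ 0.57  -0.392  0.046] 0.96
scene doll [ 0.702 -0.017  0.039] 0.82
top blue 171 handle [0.435  0.1707 0.1109] pipe-front to handle [0.1622 0.245  0.3271]
top red 176 handle [ 0.5082 -0.1689  0.1109] pipe-front to handle [-0.1414 -0.0789  0.2446]
top glue [0.59  0.39  0.098] 0.91
top pot [ 0.589 -0.401  0.04 ] 0.75
top doll [ 0.691 -0.007  0.061] 0.56
```

View pics/scene4.png

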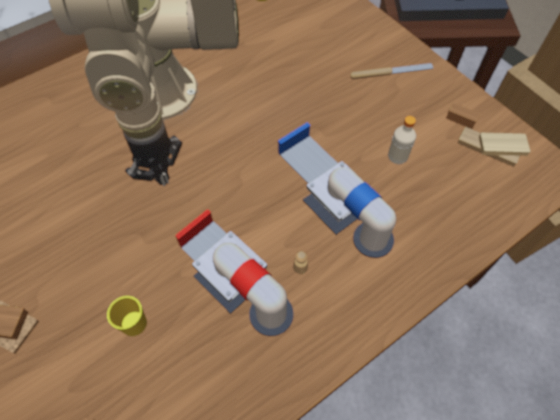

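View pics/top4.png

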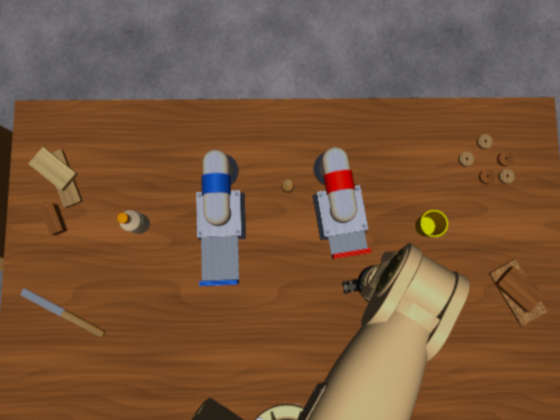

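Run:
```python
from h import *
for n in("scene","top"):
  W=np.load(n+".npy").reshape(-1,3)
  for c,y0,y1,yaw,hd in(('blue',.1,.25,2.3,{"scene":(.4343,.1675),"top":(.435,.1685)}),('red',-.25,-.08,8.8,{"scene":(.5067,-.171),"top":(.5082,-.1695)})):
    w=W[(W[:,1]>y0)&(W[:,1]<y1)&(W[:,0]>.45)&(W[:,0]<.85)]
    u=np.array([np.cos(np.radians(yaw)),np.sin(np.radians(yaw)),0]); p=w[w[:,2]>.128]
    h=w[(abs(w[:,2]-.073)<.002)]
    print(n,c,(np.percentile(p@u,[1,50,99])-np.dot(hd[n],u[:2])).round(4))
```

```text
scene blue [0.1629 0.2496 0.3262]
scene red [0.0981 0.1853 0.2617]
top blue [0.1625 0.2443 0.3262]
top red [0.0969 0.178  0.2594]
```

```bash
python3 -c "
from workcell import env
print(env.hand_in())"
```

```text
the job is handed in; nothing more can be done
None
```

The blue gate was pushed fully open to its stop, and only then was the red gate pushed fully shut. The glue bottle, pot and doll measured where they started, the arm finished clear, and the job is handed in; no verdict was returned.

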